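# Fetch the specimen holder from among the reagent bottles

## Robot

A 6-joint arm with a two-finger parallel gripper is mounted at the origin on the work surface. World frame = base frame: x ahead of the robot, y to its left, z up, the work surface at z = 0. Lengths are in mm, angles in rad, forces in N, time in s.
With the tool pointing down it reaches from about 350 to 775 mm from the base axis. Payload 7.3 kg.
Tool frame: the origin (TCP) lies at the very end of the fingers, on their centre line; the grasp point (between the pads) lies bot.grip_point_offset behind it (bot.grip_point_offset is the distance from the TCP to the grasp point, in mm); z points along the fingers, y is the line along which they close (so a half turn about z gives the same grasp; the last joint's range is limited). The gripper opens to 92 mm and grips with 3 to 60 N. Pads are 19 mm wide; open, the fingers measure 130 mm over their backs; the gripper's body (75 mm by 190 mm) begins 47 mm behind the grasp point.
Start: joints at [1.03, 0.342, 1.524, -0, 1.275, -0.146], TCP at [201.915, 484.639, 226.741] pointing down, gripper open.
Joint ranges: [-2.53, 2.53], [-0.77, 2.02], [0.04, 2.7], [-1, 4.14], [0.28, 2.66], [-3.11, 3.11]. Speed limits (rad/s): [2.57, 2.57, 3.14, 3.14, 3.14, 3.14].

## Interface

Orientations are given as [roll, pitch, yaw] about the fixed x, y, z axes, in that order (R = Rz(yaw) Ry(pitch) Rx(roll)).
In Python, from plant import bot gives the robot as it stands. The module is installed in compiled form; this text tells all that it offers.
- The arm moves only by the tool carry_out, never from a script. Its argument "plan" is a list of rows, each an object of numbers: "tx", "ty", "tz": the shift along the world's x, y, z in mm; "rx", "ry", "rz": the turn, a rotation vector about the world's x, y, z in rad. A call has 1 to 12 rows; each row shifts and turns the commanded pose from where the row before left it; what a row does not reach is not made up. A row lasts 1/10 s, in which the tool goes at most 50 mm and 8.59 degrees, less where a joint would pass 70% of its speed; a pose out of reach is approached as far as the arm can. A call with a gripper value outside its range is refused whole. "gripper" is the closure, from 0 (fully open) to 1 (shut), set as the call begins (left out, the last holds). The fingers move at their own pace and stop on an object; the grip force is fixed at half the most. Time passes only in rows, so rows that do not move let the fingers close. It gives the time, the measured TCP pose, the force, the opening and the grip force at its end, in the units of the state.
- bot.get_obs(): the state, without advancing time (a new reading comes with each control period).
- bot.capture(name): name is "scene" or "top"; returns the picture (384x512x3 uint8, red, green, blue); there is no depth.
- bot.camera_model(name): a dict with "camera_matrix" (3x3 intrinsics, pixels), "dist" ([k1, k2, p1, p2, k3] as OpenCV has them; the pictures are not rectified), "R" (3x3) and "t" (3): a world point X has camera coordinates R X + t. Camera axes: x right, y down, z forward; pixel columns grow to the right and rows downward; lengths in mm; the calibration is good to about 2 mm. A picture is of the moment at which its call begins. camera_model takes no time and is no camera call.
- bot.close_job(): hands the job in; it is judged then, once.
The state is a dict: "time": time; "joint_positions": joint angles; "dq": joint speeds; "tau": joint torques, N m; "tool_pos": TCP position; "tcp_rot": TCP orientation; "contact_force": force on the tool from outside, world axes, zero at the start; "moment": the same for the moment, N m; "grip_width": finger opening in mm; "finger_force": force on a finger pad.
Only numpy, scipy, OpenCV 4.12 (cv2) and the standard library are available. Lean on these libraries where they do the work, as an engineer would, in place of code of your own. Each camera call takes 0.05 s, during which the arm holds its last target. There are 200 camera calls.

## Task

The specimen holder in the blue reagent tray is hemmed in by three bottles: first move all three bottles, upright, into the steel side tray, leaving the holder where it is until all are cleared; then stand the holder upright on the centre of the black stage in the white buffer tray. Only after that, put every bottle back upright on the very same ringed spot of the blue tray that it came from. Set things down rather than drop them, tip nothing over, and do not disturb the beaker, the tip box or the petri dish.

Things in the scene. Friction and masses are not known exactly. Their poses are not given: they have to be found in the camera images.
- amber_bottle: Amber glass bottle with a white cap and a white label, 0.14-0.28 kg: body 50 mm in diameter to 64 mm up, narrowing to a neck at 74, then a straight round cap 36 mm in diameter, 78 to 115 mm above the underside (grip that). Origin: centre of the underside; z up. Starts on one of the blue tray's three ringed spots; which one varies, and there it belongs.
- white_bottle: White plastic bottle with a red cap and a red label, 0.14-0.28 kg: body 50 mm in diameter to 64 mm up, narrowing to a neck at 74, then a straight round cap 36 mm in diameter, 78 to 115 mm above the underside (grip that). Origin: centre of the underside; z up. Starts on one of the blue tray's three ringed spots; which one varies, and there it belongs.
- green_bottle: Green glass bottle with a yellow cap and a yellow label, 0.14-0.28 kg: body 50 mm in diameter to 64 mm up, narrowing to a neck at 74, then a straight round cap 36 mm in diameter, 78 to 115 mm above the underside (grip that). Origin: centre of the underside; z up. Starts on one of the blue tray's three ringed spots; which one varies, and there it belongs.
- specimen_holder: Specimen holder, 0.06 kg: aluminium disc 40 mm in diameter, 8 mm thick, with an upright round orange stem 18 mm in diameter from 8 to 45 mm above the underside (grip it 25 to 35 mm up, once the bottles are away). Origin: centre of the underside; z up the stem. Starts in the blue tray at (30, 0) mm of its frame.
- reagent_tray: Blue tray fixed to the bench, 130 mm (its x) by 200 mm (its y), floor 6 mm above the bench, rim 12 mm high, 4 thick. Thin white floor rings, 58 mm across, mark the bottle spots at (-28, 0), (18, 63), (18, -63) mm of its frame; each bottle starts centred on one, one per ring. Origin: centre of the underside, at bench height. Place and yaw vary.
- side_tray: Empty steel tray fixed to the bench, 240 mm (its x) by 100 mm (its y), floor 6 mm above the bench, rim 20 mm high, 4 thick. Room for three bottles in a row along its x, 75 mm apart (at -75, 0, 75 mm). Origin: centre of the underside, at bench height. Left or right of the blue tray.
- buffer_tray: White tray fixed to the bench, 140 x 140 mm, floor 6 mm, rim 20 mm high, 4 thick; at its centre a round black stage 64 mm in diameter, flat top 30 mm above the bench, with a thin white ring 49 mm across: the holder goes in the middle of it. Origin: centre of the underside, at bench height, right under the stage. On the other side from the steel tray.
- beaker: Bystander: clear glass beaker, loose, 70 mm in diameter, 90 mm high, beyond the trays. Origin: centre of the underside. Leave alone.
- tip_box: Bystander: grey box of yellow pipette tips, loose, 120 (its x) x 80 x 51 mm, beyond the trays. Origin: centre of the underside. Leave alone.
- petri_dish: Bystander: closed flat petri dish with blue contents, loose, 94 mm in diameter, 16 mm high, beyond the blue tray. Origin: centre of the underside. Leave alone.
Not all that is in view belongs to the job. There is more than one size of the green_bottle; the job needs the larger. Of the things that look like the specimen_holder, the middle-sized one is meant.

How it is judged:
By the outcome, as a careful person would: the job done as asked, in the order asked, and still so for the second after the job is handed in, with the robot touching nothing.
It also fails if it takes over 147 s, if anything falls off the work surface, if the arm or the gripper's body presses on something with over 40 N, if the wrist force passes 120 N, or if a joint passes its speed limit or range.

## Working session

There is one attempt and no reset: what is moved stays moved. The work goes in short steps, Python scripts to look and compute and a tool call to move; the robot and the scene stay as the last step left them, time stands still between calls to the robot, and variables do not carry over. Pictures are saved under pics/ and viewed, at most 14 in all, crops included, and the job is handed in when it is done.

Besides the shell and the picture viewer there is one more tool, called after ">>>" as a command line: name --argument value ..., lists and objects as JSON in quotes. carry_out: Moves the arm, as the interface text tells. Its arguments: {"type":"object","properties":{"plan":{"type":"array"},"gripper":{"type":"number"}},"required":["plan"]}

```bash
mkdir -p pics; python3 - <<'E'
from plant import bot
import cv2, numpy as np
for n in("scene","top"):
    im=bot.capture(n); cv2.imwrite(f"pics/{n}0.png",im[:,:,::-1])
    c=bot.camera_model(n); print(n,np.round(c["camera_matrix"],1).tolist(),c["dist"],np.round(c["R"],3).tolist(),np.round(c["t"],1), "pos",np.round(-np.array(c["R"]).T@c["t"]))
print(bot.grip_point_offset, bot.get_obs())
E
```

```text
scene [[460.2, 0.0, 260.1], [0.0, 460.2, 190.0], [0.0, 0.0, 1.0]] [-0.01903433  0.          0.          0.          0.        ] [[-0.736, 0.677, 0.019], [0.43, 0.489, -0.759], [-0.523, -0.55, -0.651]] [ 413.1 -208.2 1330.9] pos [1090.  554.  701.]
top [[348.0, 0.0, 255.7], [0.0, 348.0, 189.0], [0.0, 0.0, 1.0]] [-0.06453796  0.          0.          0.          0.        ] [[-0.012, -0.999, 0.034], [-0.998, 0.01, -0.061], [0.06, -0.035, -0.998]] [-14.1 582.4 794.6] pos [533.   8. 829.]
18.8 {'time': 0.1, 'joint_positions': array([ 1.03002547e+00,  3.42595423e-01,  1.52490325e+00,  1.18557720e-05,
        1.27538512e+00, -1.45963792e-01]), 'dq': array([-0.00013781,  0.00015995, -0.0029772 ,  0.00078378,  0.00059223,
       -0.00051888]), 'tau': array([ 7.58452443e-04, -4.32003736e+01, -2.44693959e+01,  7.18017155e-02,
        5.26141527e-02, -4.05650894e-05]), 'tool_pos': array([201.70728935, 484.32625264, 226.15072899]), 'tcp_rot': array([-3.14031689e+00, -1.99008690e-04,  2.74678200e+00]), 'contact_force': array([-1.3308134 ,  0.34621734, -0.69061954]), 'moment': array([-0.00449816, -0.03306155,  0.01246446]), 'finger_force': 0.0, 'grip_width': 91.7606674063126}
```

View pics/scene0.png

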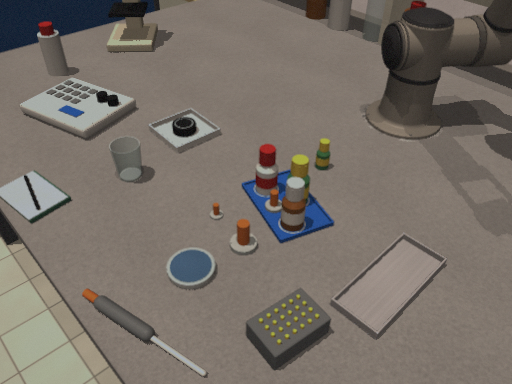

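View pics/top0.png

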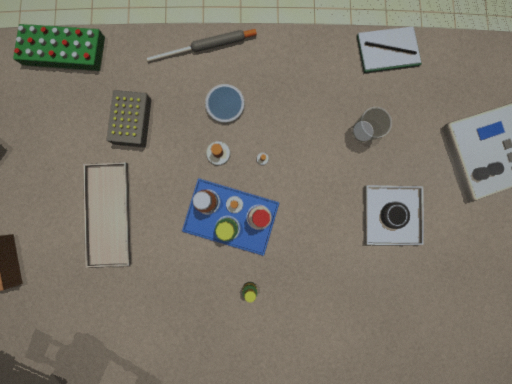

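The scene view shows the blue tray with white/red-cap (267,170), green/yellow-cap (300,180) and amber/white-cap (294,205) bottles around the holder at (274,200). In the top view the caps are at amber (203,200), green (226,231) and white (261,217), with the holder at (235,204). The steel tray is at (107,215) and the stage at (396,215). The other holders at (218,152) and (262,158) and the small green bottle at (250,292) are decoys.

```bash
cat > h.py <<'E'
import cv2, numpy as np
from plant import bot
def ray(n,uv,z):
    c=bot.camera_model(n);K=np.array(c["camera_matrix"]);R=np.array(c["R"]);t=np.array(c["t"])
    p=cv2.undistortPoints(np.float64(uv).reshape(-1,1,2),K,np.array(c["dist"])).reshape(-1,2)
    d=np.c_[p,np.ones(len(p))]@R; o=-R.T@t
    return (o+d*((z-o[2])/d[:,2])[:,None])[:,:2]
def blob(hsv,lo,hi,box):
    x0,y0,x1,y1=box; m=cv2.inRange(hsv,np.array(lo),np.array(hi)); k=np.zeros_like(m); k[y0:y1,x0:x1]=m[y0:y1,x0:x1]
    cs=cv2.findContours(k,cv2.RETR_EXTERNAL,cv2.CHAIN_APPROX_NONE)[0]
    return max(cs,key=cv2.contourArea) if cs else None
E
python3 - <<'E'
from h import *
im=bot.capture("top"); hsv=cv2.cvtColor(im,cv2.COLOR_RGB2HSV)
for (u,v) in [(203,200),(226,231),(261,217),(235,205),(107,215),(85,215),(367,215),(380,230),(396,215)]: print((u,v),hsv[v,u])
def circ(name,lo,hi,box,z):
    c=blob(hsv,lo,hi,box); p=ray("top",c.reshape(-1,2),z); (x,y),r=cv2.minEnclosingCircle(p.astype(np.float32)); print(name,cv2.contourArea(c),round(x,1),round(y,1),round(r,1),p.mean(0).round(1))
circ("amber",[0,0,150],[180,60,255],(190,188,214,212),115)
circ("green",[22,120,120],[38,255,255],(212,215,242,245),115)
circ("white",[0,150,120],[8,255,255],(247,200,275,230),115)
circ("holder",[3,120,90],[20,255,255],(226,196,243,213),45)
circ("stage",[0,0,0],[180,255,70],(378,198,414,234),30)
c=blob(hsv,[100,130,50],[125,255,255],(170,170,290,265)); p=ray("top",c.reshape(-1,2),12).astype(np.float32); r=cv2.minAreaRect(p); print("blue",r)
# pale trays
for nm,b,z,lo,hi in(("buffer",(355,178,432,252),20,[0,0,150],[180,40,255]),("steel",(76,155,138,275),20,[0,0,150],[180,80,255])):
    c=blob(hsv,lo,hi,b); p=ray("top",c.reshape(-1,2),z).astype(np.float32); print(nm,cv2.minAreaRect(p))
# colour of scene around
s=bot.capture("scene"); cv2.imwrite("pics/z.png",cv2.resize(np.hstack([im[150:280,70:290]]),None,fx=3.6,fy=3.6,interpolation=cv2.INTER_CUBIC)[:,:,::-1])
E
```

```text
(203, 200) [104  19 176]
(226, 231) [ 33 140 168]
(261, 217) [  1 175 156]
(235, 205) [ 15 162 159]
(107, 215) [ 24  31 158]
(85, 215) [ 22  31 147]
(367, 215) [100  10 152]
(380, 230) [110  18 174]
(396, 215) [ 0 24 42]
amber 196.5 555.7 94.9 17.2 [555.3  94.6]
green 227.0 492.9 46.8 18.8 [492.2  47.4]
white 192.0 517.3 -26.6 17.0 [517.6 -26.4]
holder 30.0 547.2 30.1 7.7 [547.2  30.3]
stage 561.5 516.5 -346.3 34.8 [ 517.1 -346.1]
blue ((518.939208984375, 39.01555633544922), (196.93186950683594, 127.43904113769531), 72.8573989868164)
buffer ((518.6409912109375, -345.30682373046875), (125.99099731445312, 131.24314880371094), 87.84437561035156)
steel ((525.4678344726562, 323.3890380859375), (224.3415985107422, 85.7607192993164), 1.8174617290496826)
```

View pics/z.png

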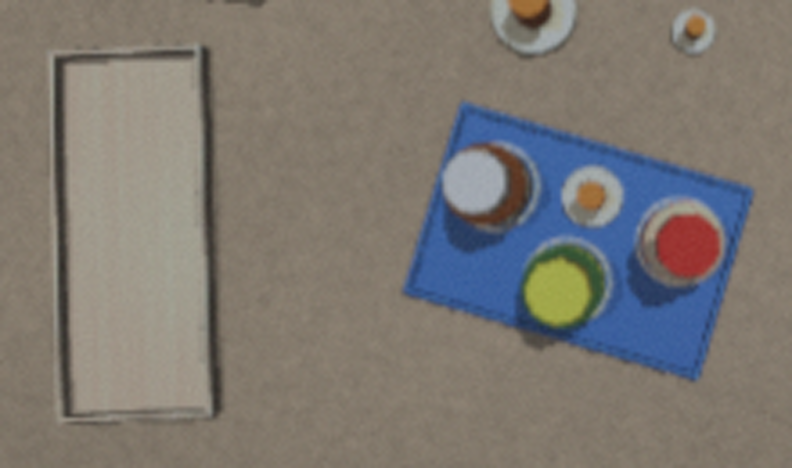

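The magnified crop shows the steel tray's outer rim corners at about (50,53), (205,45), (213,413) and (65,420) in crop pixels. The bottles and holder fit the tray frame to about 1 mm.

```bash
python3 - <<'E'
from h import *
q=np.array([(50,50),(205,44),(214,414),(64,421)])/3.6+[70,150]
p=ray("top",q,20); print(p.round(1), p.mean(0), np.linalg.norm(np.diff(p,axis=0),axis=1), cv2.minAreaRect(p.astype(np.float32)))
E
```

```text
[[645.  380.8]
 [647.7 279.2]
 [410.1 271.8]
 [406.1 368.7]] [527.21495891 325.11593166] [101.65743622 237.71194277  96.95338232] ((527.0477294921875, 326.2882995605469), (239.12611389160156, 101.65646362304688), 1.776301622390747)
```

>>> carry_out --plan '[{"tx": 14,"ty": -16,"tz": 2,"rz": 0.05},{"tx": 30,"ty": -33,"rz": 0.06},{"tx": 32,"ty": -35,"rz": 0.06},{"tx": 32,"ty": -35,"rz": 0.06},{"tx": 32,"ty": -35,"rz": 0.06},{"tx": 32,"ty": -35,"rz": 0.06},{"tx": 32,"ty": -35,"rz": 0.07},{"tx": 32,"ty": -35},{"tx": 32,"ty": -35},{"tx": 32,"ty": -35},{"tx": 30,"ty": -34},{"tx": 24,"ty": -27}]' --gripper 0.4

```text
invalid input at $.plan[0]: expected keys tx, ty, tz, rx, ry, rz
```

>>> carry_out --plan '[{"tx": 14,"ty": -16,"tz": 2,"rx": 0,"ry": 0,"rz": 0.05},{"tx": 30,"ty": -33,"tz": 0,"rx": 0,"ry": 0,"rz": 0.06},{"tx": 32,"ty": -35,"tz": 0,"rx": 0,"ry": 0,"rz": 0.06},{"tx": 32,"ty": -35,"tz": 0,"rx": 0,"ry": 0,"rz": 0.06},{"tx": 32,"ty": -35,"tz": 0,"rx": 0,"ry": 0,"rz": 0.06},{"tx": 32,"ty": -35,"tz": 0,"rx": 0,"ry": 0,"rz": 0.06},{"tx": 32,"ty": -35,"tz": 0,"rx": 0,"ry": 0,"rz": 0.07},{"tx": 32,"ty": -35,"tz": 0,"rx": 0,"ry": 0,"rz": 0},{"tx": 32,"ty": -35,"tz": 0,"rx": 0,"ry": 0,"rz": 0},{"tx": 32,"ty": -35,"tz": 0,"rx": 0,"ry": 0,"rz": 0},{"tx": 30,"ty": -34,"tz": 0,"rx": 0,"ry": 0,"rz": 0},{"tx": 24,"ty": -27,"tz": 0,"rx": 0,"ry": 0,"rz": 0}]' --gripper 0.4

```text
time: 1.4
tool_pos: [557.2, 92.3, 228.4]
tcp_rot: [-3.141, -0.0, -3.118]
contact_force: [0.0, 0.6, 0.4]
grip_width: 55.1
finger_force: 0.0
```

>>> carry_out --plan '[{"tx": 0,"ty": 0,"tz": -10,"rx": 0,"ry": 0,"rz": 0},{"tx": 0,"ty": 0,"tz": -25,"rx": 0,"ry": 0,"rz": 0},{"tx": 0,"ty": 0,"tz": -25,"rx": 0,"ry": 0,"rz": 0},{"tx": 0,"ty": 0,"tz": -25,"rx": 0,"ry": 0,"rz": 0},{"tx": 0,"ty": 0,"tz": -20,"rx": 0,"ry": 0,"rz": 0},{"tx": 0,"ty": 0,"tz": -20,"rx": 0,"ry": 0,"rz": 0},{"tx": 0,"ty": 0,"tz": -12,"rx": 0,"ry": 0,"rz": 0},{"tx": 0,"ty": 0,"tz": -6,"rx": 0,"ry": 0,"rz": 0},{"tx": 0,"ty": 0,"tz": 0,"rx": 0,"ry": 0,"rz": 0},{"tx": 0,"ty": 0,"tz": 0,"rx": 0,"ry": 0,"rz": 0}]'

```text
time: 2.4
tool_pos: [556.3, 94.8, 86.5]
tcp_rot: [3.141, 0.001, -3.116]
contact_force: [-0.3, 0.3, 0.4]
grip_width: 55.3
finger_force: 0.0
```

>>> carry_out --plan '[{"tx": 0,"ty": 0,"tz": 0,"rx": 0,"ry": 0,"rz": 0},{"tx": 0,"ty": 0,"tz": 0,"rx": 0,"ry": 0,"rz": 0},{"tx": 0,"ty": 0,"tz": 0,"rx": 0,"ry": 0,"rz": 0},{"tx": 0,"ty": 0,"tz": 0,"rx": 0,"ry": 0,"rz": 0},{"tx": 0,"ty": 0,"tz": 0,"rx": 0,"ry": 0,"rz": 0},{"tx": 0,"ty": 0,"tz": 0,"rx": 0,"ry": 0,"rz": 0}]' --gripper 0.9

```text
time: 3.0
tool_pos: [556.2, 94.6, 86.1]
tcp_rot: [3.142, 0.001, -3.116]
contact_force: [0.4, -1.3, 4.1]
grip_width: 35.3
finger_force: 30.0
```

>>> carry_out --plan '[{"tx": 0,"ty": 0,"tz": 5,"rx": 0,"ry": 0,"rz": 0},{"tx": 0,"ty": 0,"tz": 15,"rx": 0,"ry": 0,"rz": 0},{"tx": 0,"ty": 0,"tz": 20,"rx": 0,"ry": 0,"rz": 0},{"tx": 2,"ty": 10,"tz": 20,"rx": 0,"ry": 0,"rz": 0},{"tx": 4,"ty": 20,"tz": 0,"rx": 0,"ry": 0,"rz": 0},{"tx": 6,"ty": 30,"tz": 0,"rx": 0,"ry": 0,"rz": 0},{"tx": 7,"ty": 36,"tz": 0,"rx": 0,"ry": 0,"rz": 0},{"tx": 7,"ty": 38,"tz": 0,"rx": 0,"ry": 0,"rz": 0},{"tx": 7,"ty": 38,"tz": 0,"rx": 0,"ry": 0,"rz": 0},{"tx": 6,"ty": 31,"tz": 0,"rx": 0,"ry": 0,"rz": 0},{"tx": 5,"ty": 20,"tz": 0,"rx": 0,"ry": 0,"rz": 0},{"tx": 2,"ty": 10,"tz": 0,"rx": 0,"ry": 0,"rz": 0}]'

```text
time: 4.2
tool_pos: [601.3, 329.5, 144.7]
tcp_rot: [-3.141, -0.002, -3.114]
contact_force: [-0.5, -0.3, -2.6]
grip_width: 35.2
finger_force: 29.9
```

>>> carry_out --plan '[{"tx": 0,"ty": 0,"tz": -10,"rx": 0,"ry": 0,"rz": 0},{"tx": 0,"ty": 0,"tz": -20,"rx": 0,"ry": 0,"rz": 0},{"tx": 0,"ty": 0,"tz": -15,"rx": 0,"ry": 0,"rz": 0},{"tx": 0,"ty": 0,"tz": -8,"rx": 0,"ry": 0,"rz": 0},{"tx": 0,"ty": 0,"tz": -4,"rx": 0,"ry": 0,"rz": 0},{"tx": 0,"ty": 0,"tz": -2,"rx": 0,"ry": 0,"rz": 0},{"tx": 0,"ty": 0,"tz": -1,"rx": 0,"ry": 0,"rz": 0},{"tx": 0,"ty": 0,"tz": 0,"rx": 0,"ry": 0,"rz": 0},{"tx": 0,"ty": 0,"tz": 0,"rx": 0,"ry": 0,"rz": 0}]'

```text
time: 5.1
tool_pos: [602.2, 327.8, 86.4]
tcp_rot: [3.141, 0.001, -3.116]
contact_force: [1.0, 0.1, -2.6]
grip_width: 35.8
finger_force: 29.9
```

>>> carry_out --plan '[{"tx": 0,"ty": 0,"tz": -0.5,"rx": 0,"ry": 0,"rz": 0},{"tx": 0,"ty": 0,"tz": -0.5,"rx": 0,"ry": 0,"rz": 0},{"tx": 0,"ty": 0,"tz": 0,"rx": 0,"ry": 0,"rz": 0}]'

```text
time: 5.4
tool_pos: [602.4, 327.7, 86.2]
tcp_rot: [3.141, 0.002, -3.116]
contact_force: [-0.6, -1.3, 5.3]
grip_width: 35.3
finger_force: 30.0
```

>>> carry_out --plan '[{"tx": 0,"ty": 0,"tz": 0,"rx": 0,"ry": 0,"rz": 0},{"tx": 0,"ty": 0,"tz": 0,"rx": 0,"ry": 0,"rz": 0},{"tx": 0,"ty": 0,"tz": 0,"rx": 0,"ry": 0,"rz": 0},{"tx": 0,"ty": 0,"tz": 10,"rx": 0,"ry": 0,"rz": 0},{"tx": 0,"ty": 0,"tz": 25,"rx": 0,"ry": 0,"rz": 0},{"tx": 0,"ty": 0,"tz": 30,"rx": 0,"ry": 0,"rz": 0}]' --gripper 0.4

```text
time: 6.0
tool_pos: [601.3, 327.4, 149.8]
tcp_rot: [-3.141, -0.002, -3.116]
contact_force: [-0.8, 0.5, -0.3]
grip_width: 54.9
finger_force: 0.0
```

>>> carry_out --plan '[{"tx": -7,"ty": -18,"tz": 0,"rx": 0,"ry": 0,"rz": 0},{"tx": -14,"ty": -35,"tz": 0,"rx": 0,"ry": 0,"rz": 0},{"tx": -15.5,"ty": -40,"tz": 0,"rx": 0,"ry": 0,"rz": 0},{"tx": -15.5,"ty": -40,"tz": 0,"rx": 0,"ry": 0,"rz": 0},{"tx": -15.5,"ty": -40,"tz": 0,"rx": 0,"ry": 0,"rz": 0},{"tx": -15.5,"ty": -40,"tz": 0,"rx": 0,"ry": 0,"rz": 0},{"tx": -14,"ty": -35,"tz": 0,"rx": 0,"ry": 0,"rz": 0},{"tx": -8.5,"ty": -22,"tz": 0,"rx": 0,"ry": 0,"rz": 0},{"tx": -4,"ty": -10.4,"tz": 0,"rx": 0,"ry": 0,"rz": 0},{"tx": 0,"ty": 0,"tz": -10,"rx": 0,"ry": 0,"rz": 0},{"tx": 0,"ty": 0,"tz": -15,"rx": 0,"ry": 0,"rz": 0},{"tx": 0,"ty": 0,"tz": -15,"rx": 0,"ry": 0,"rz": 0}]'

```text
time: 7.2
tool_pos: [493.1, 48.4, 109.0]
tcp_rot: [3.141, 0.001, -3.116]
contact_force: [-0.8, -0.5, 0.7]
grip_width: 55.2
finger_force: 0.0
```

>>> carry_out --plan '[{"tx": 0,"ty": 0,"tz": -14,"rx": 0,"ry": 0,"rz": 0},{"tx": 0,"ty": 0,"tz": -7,"rx": 0,"ry": 0,"rz": 0},{"tx": 0,"ty": 0,"tz": -3,"rx": 0,"ry": 0,"rz": 0},{"tx": 0,"ty": 0,"tz": 0,"rx": 0,"ry": 0,"rz": 0},{"tx": 0,"ty": 0,"tz": 0,"rx": 0,"ry": 0,"rz": 0}]'

```text
time: 7.7
tool_pos: [492.9, 47.5, 86.1]
tcp_rot: [3.142, 0.001, -3.116]
contact_force: [-0.8, 0.7, 0.8]
grip_width: 55.3
finger_force: 0.0
```

>>> carry_out --plan '[{"tx": 0,"ty": 0,"tz": 0,"rx": 0,"ry": 0,"rz": 0},{"tx": 0,"ty": 0,"tz": 0,"rx": 0,"ry": 0,"rz": 0},{"tx": 0,"ty": 0,"tz": 0,"rx": 0,"ry": 0,"rz": 0},{"tx": 0,"ty": 0,"tz": 0,"rx": 0,"ry": 0,"rz": 0},{"tx": 0,"ty": 0,"tz": 0,"rx": 0,"ry": 0,"rz": 0},{"tx": 0,"ty": 0,"tz": 0,"rx": 0,"ry": 0,"rz": 0}]' --gripper 0.9

```text
time: 8.3
tool_pos: [492.6, 47.2, 86.0]
tcp_rot: [3.142, 0.001, -3.116]
contact_force: [-0.4, -0.5, 2.9]
grip_width: 35.4
finger_force: 30.0
```

>>> carry_out --plan '[{"tx": 0,"ty": 0,"tz": 5,"rx": 0,"ry": 0,"rz": 0},{"tx": 0,"ty": 0,"tz": 15,"rx": 0,"ry": 0,"rz": 0},{"tx": 0,"ty": 0,"tz": 20,"rx": 0,"ry": 0,"rz": 0},{"tx": 1.5,"ty": 12,"tz": 20,"rx": 0,"ry": 0,"rz": 0},{"tx": 3,"ty": 26,"tz": 0,"rx": 0,"ry": 0,"rz": 0},{"tx": 5,"ty": 38,"tz": 0,"rx": 0,"ry": 0,"rz": 0},{"tx": 5,"ty": 44,"tz": 0,"rx": 0,"ry": 0,"rz": 0},{"tx": 6,"ty": 44,"tz": 0,"rx": 0,"ry": 0,"rz": 0},{"tx": 5,"ty": 44,"tz": 0,"rx": 0,"ry": 0,"rz": 0},{"tx": 4.5,"ty": 36,"tz": 0,"rx": 0,"ry": 0,"rz": 0},{"tx": 3,"ty": 22,"tz": 0,"rx": 0,"ry": 0,"rz": 0},{"tx": 1.5,"ty": 12.2,"tz": 0,"rx": 0,"ry": 0,"rz": 0}]'

```text
time: 9.5
tool_pos: [526.3, 327.3, 145.1]
tcp_rot: [-3.141, -0.001, -3.114]
contact_force: [-0.2, -0.8, -2.8]
grip_width: 35.3
finger_force: 30.0
```

>>> carry_out --plan '[{"tx": 0,"ty": 0,"tz": -10,"rx": 0,"ry": 0,"rz": 0},{"tx": 0,"ty": 0,"tz": -20,"rx": 0,"ry": 0,"rz": 0},{"tx": 0,"ty": 0,"tz": -15,"rx": 0,"ry": 0,"rz": 0},{"tx": 0,"ty": 0,"tz": -8,"rx": 0,"ry": 0,"rz": 0},{"tx": 0,"ty": 0,"tz": -4,"rx": 0,"ry": 0,"rz": 0},{"tx": 0,"ty": 0,"tz": -2,"rx": 0,"ry": 0,"rz": 0},{"tx": 0,"ty": 0,"tz": -1,"rx": 0,"ry": 0,"rz": 0},{"tx": 0,"ty": 0,"tz": -0.7,"rx": 0,"ry": 0,"rz": 0},{"tx": 0,"ty": 0,"tz": 0,"rx": 0,"ry": 0,"rz": 0},{"tx": 0,"ty": 0,"tz": 0,"rx": 0,"ry": 0,"rz": 0}]'

```text
time: 10.5
tool_pos: [527.4, 325.4, 86.1]
tcp_rot: [3.141, 0.002, -3.116]
contact_force: [-0.8, -3.3, 3.2]
grip_width: 35.6
finger_force: 30.0
```

>>> carry_out --plan '[{"tx": 0,"ty": 0,"tz": 0,"rx": 0,"ry": 0,"rz": 0},{"tx": 0,"ty": 0,"tz": 0,"rx": 0,"ry": 0,"rz": 0},{"tx": 0,"ty": 0,"tz": 0,"rx": 0,"ry": 0,"rz": 0},{"tx": 0,"ty": 0,"tz": 10,"rx": 0,"ry": 0,"rz": 0},{"tx": 0,"ty": 0,"tz": 25,"rx": 0,"ry": 0,"rz": 0},{"tx": 0,"ty": 0,"tz": 30,"rx": 0,"ry": 0,"rz": 0}]' --gripper 0.4

```text
time: 11.1
tool_pos: [526.3, 325.3, 150.3]
tcp_rot: [-3.141, -0.002, -3.116]
contact_force: [0.1, 0.1, -0.3]
grip_width: 55.2
finger_force: 0.0
```

>>> carry_out --plan '[{"tx": -0.7,"ty": -18,"tz": 0,"rx": 0,"ry": 0,"rz": 0},{"tx": -1,"ty": -36,"tz": 0,"rx": 0,"ry": 0,"rz": 0},{"tx": -1,"ty": -42,"tz": 0,"rx": 0,"ry": 0,"rz": 0},{"tx": -1,"ty": -42,"tz": 0,"rx": 0,"ry": 0,"rz": 0},{"tx": -1,"ty": -42,"tz": 0,"rx": 0,"ry": 0,"rz": 0},{"tx": -1,"ty": -42,"tz": 0,"rx": 0,"ry": 0,"rz": 0},{"tx": -1,"ty": -42,"tz": 0,"rx": 0,"ry": 0,"rz": 0},{"tx": -1,"ty": -40,"tz": 0,"rx": 0,"ry": 0,"rz": 0},{"tx": -1,"ty": -28,"tz": 0,"rx": 0,"ry": 0,"rz": 0},{"tx": -1,"ty": -13.9,"tz": 0,"rx": 0,"ry": 0,"rz": 0},{"tx": 0,"ty": -6,"tz": 0,"rx": 0,"ry": 0,"rz": 0},{"tx": 0,"ty": 0,"tz": -10,"rx": 0,"ry": 0,"rz": 0}]'

```text
time: 12.3
tool_pos: [518.3, -26.4, 141.0]
tcp_rot: [-3.141, 0.003, -3.117]
contact_force: [-1.0, -0.2, -0.4]
grip_width: 55.1
finger_force: 0.0
```

>>> carry_out --plan '[{"tx": 0,"ty": 0,"tz": -15,"rx": 0,"ry": 0,"rz": 0},{"tx": 0,"ty": 0,"tz": -15,"rx": 0,"ry": 0,"rz": 0},{"tx": 0,"ty": 0,"tz": -14,"rx": 0,"ry": 0,"rz": 0},{"tx": 0,"ty": 0,"tz": -7,"rx": 0,"ry": 0,"rz": 0},{"tx": 0,"ty": 0,"tz": -3.3,"rx": 0,"ry": 0,"rz": 0},{"tx": 0,"ty": 0,"tz": 0,"rx": 0,"ry": 0,"rz": 0},{"tx": 0,"ty": 0,"tz": 0,"rx": 0,"ry": 0,"rz": 0}]'

```text
time: 13.0
tool_pos: [517.6, -26.2, 86.2]
tcp_rot: [-3.142, 0.001, -3.116]
contact_force: [0.1, 0.9, 0.1]
grip_width: 55.5
finger_force: 0.0
```

>>> carry_out --plan '[{"tx": 0,"ty": 0,"tz": 0,"rx": 0,"ry": 0,"rz": 0},{"tx": 0,"ty": 0,"tz": 0,"rx": 0,"ry": 0,"rz": 0},{"tx": 0,"ty": 0,"tz": 0,"rx": 0,"ry": 0,"rz": 0},{"tx": 0,"ty": 0,"tz": 0,"rx": 0,"ry": 0,"rz": 0},{"tx": 0,"ty": 0,"tz": 0,"rx": 0,"ry": 0,"rz": 0},{"tx": 0,"ty": 0,"tz": 0,"rx": 0,"ry": 0,"rz": 0}]' --gripper 0.9

```text
time: 13.6
tool_pos: [517.4, -26.6, 86.0]
tcp_rot: [-3.142, 0.001, -3.117]
contact_force: [-0.2, -0.2, 3.2]
grip_width: 35.7
finger_force: 30.0
```

>>> carry_out --plan '[{"tx": 0,"ty": 0,"tz": 5,"rx": 0,"ry": 0,"rz": 0},{"tx": 0,"ty": 0,"tz": 15,"rx": 0,"ry": 0,"rz": 0},{"tx": 0,"ty": 0,"tz": 25,"rx": 0,"ry": 0,"rz": 0},{"tx": -5,"ty": 5,"tz": 25,"rx": 0,"ry": 0,"rz": 0},{"tx": -10,"ty": 16,"tz": 0,"rx": 0,"ry": 0,"rz": 0},{"tx": -15,"ty": 30,"tz": 0,"rx": 0,"ry": 0,"rz": 0},{"tx": -12,"ty": 42,"tz": 0,"rx": 0,"ry": 0,"rz": 0},{"tx": -10,"ty": 44,"tz": 0,"rx": 0,"ry": 0,"rz": 0},{"tx": -8,"ty": 44,"tz": 0,"rx": 0,"ry": 0,"rz": 0},{"tx": -5.3,"ty": 44,"tz": 0,"rx": 0,"ry": 0,"rz": 0},{"tx": 0,"ty": 44,"tz": 0,"rx": 0,"ry": 0,"rz": 0},{"tx": 0,"ty": 38,"tz": 0,"rx": 0,"ry": 0,"rz": 0}]'

```text
time: 14.8
tool_pos: [449.9, 282.9, 154.6]
tcp_rot: [-3.141, -0.002, -3.115]
contact_force: [1.2, 0.1, -1.7]
grip_width: 35.4
finger_force: 30.0
```

>>> carry_out --plan '[{"tx": 0,"ty": 26,"tz": 0,"rx": 0,"ry": 0,"rz": 0},{"tx": 0,"ty": 16.5,"tz": 0,"rx": 0,"ry": 0,"rz": 0},{"tx": 0,"ty": 0,"tz": -15,"rx": 0,"ry": 0,"rz": 0},{"tx": 0,"ty": 0,"tz": -25,"rx": 0,"ry": 0,"rz": 0},{"tx": 0,"ty": 0,"tz": -15,"rx": 0,"ry": 0,"rz": 0},{"tx": 0,"ty": 0,"tz": -8,"rx": 0,"ry": 0,"rz": 0},{"tx": 0,"ty": 0,"tz": -4,"rx": 0,"ry": 0,"rz": 0},{"tx": 0,"ty": 0,"tz": -2,"rx": 0,"ry": 0,"rz": 0},{"tx": 0,"ty": 0,"tz": -1,"rx": 0,"ry": 0,"rz": 0},{"tx": 0,"ty": 0,"tz": -0.7,"rx": 0,"ry": 0,"rz": 0},{"tx": 0,"ty": 0,"tz": 0,"rx": 0,"ry": 0,"rz": 0},{"tx": 0,"ty": 0,"tz": 0,"rx": 0,"ry": 0,"rz": 0}]'

```text
time: 16.0
tool_pos: [452.4, 323.1, 86.0]
tcp_rot: [3.141, 0.001, -3.116]
contact_force: [-1.3, -1.4, 5.7]
grip_width: 35.6
finger_force: 30.0
```

>>> carry_out --plan '[{"tx": 0,"ty": 0,"tz": 0,"rx": 0,"ry": 0,"rz": 0},{"tx": 0,"ty": 0,"tz": 0,"rx": 0,"ry": 0,"rz": 0},{"tx": 0,"ty": 0,"tz": 0,"rx": 0,"ry": 0,"rz": 0},{"tx": 0,"ty": 0,"tz": 10,"rx": 0,"ry": 0,"rz": 0},{"tx": 0,"ty": 0,"tz": 25,"rx": 0,"ry": 0,"rz": 0},{"tx": 0,"ty": 0,"tz": 30,"rx": 0,"ry": 0,"rz": 0},{"tx": 4,"ty": -20,"tz": 0,"rx": 0,"ry": 0,"rz": 0},{"tx": 10,"ty": -40,"tz": 0,"rx": 0,"ry": 0,"rz": 0},{"tx": 14,"ty": -42,"tz": 0,"rx": 0,"ry": 0,"rz": 0},{"tx": 14,"ty": -36,"tz": 0,"rx": 0,"ry": 0,"rz": 0},{"tx": 8,"ty": -12,"tz": 0,"rx": 0,"ry": 0,"rz": 0}]' --gripper 0.4

```text
time: 17.1
tool_pos: [502.9, 170.2, 150.8]
tcp_rot: [-3.141, 0.001, -3.119]
contact_force: [-1.0, -0.6, 0.1]
grip_width: 55.1
finger_force: 0.0
```

```bash
python3 - <<'E'
from h import *
im=bot.capture("top"); hsv=cv2.cvtColor(im,cv2.COLOR_RGB2HSV)
cv2.imwrite("pics/top1.png",im[:,:,::-1]); print(bot.get_obs()["tool_pos"])
c=blob(hsv,[3,120,90],[20,255,255],(224,192,246,216)); p=ray("top",c.reshape(-1,2),45+6); print(cv2.minEnclosingCircle(p.astype(np.float32)))
E
```

```text
[503.9472555  169.9535858  150.76810225]
((547.1987915039062, 29.9052734375), 7.5809431076049805)
```

View pics/top1.png

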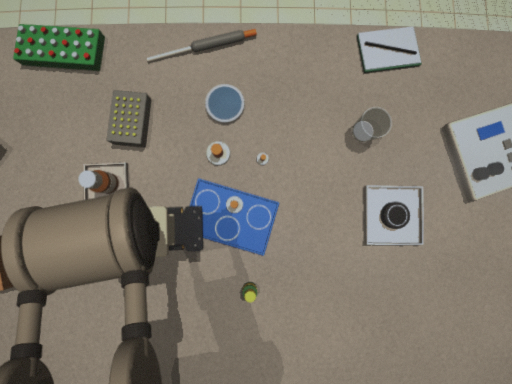

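The image shows the amber bottle upright in the steel tray at (97,182). The arm hides the other two. The blue tray now holds only the holder at (235,205), and its rings are visible.

>>> carry_out --plan '[{"tx": 5,"ty": -16,"tz": 0,"rx": 0,"ry": 0,"rz": 0},{"tx": 11,"ty": -35,"tz": -5,"rx": 0,"ry": 0,"rz": 0},{"tx": 13,"ty": -40,"tz": -10,"rx": 0,"ry": 0,"rz": 0},{"tx": 10,"ty": -32,"tz": -10,"rx": 0,"ry": 0,"rz": 0},{"tx": 6.3,"ty": -20,"tz": -10,"rx": 0,"ry": 0,"rz": 0},{"tx": 0,"ty": 0,"tz": -15,"rx": 0,"ry": 0,"rz": 0},{"tx": 0,"ty": 0,"tz": -20,"rx": 0,"ry": 0,"rz": 0},{"tx": 0,"ty": 0,"tz": -20,"rx": 0,"ry": 0,"rz": 0},{"tx": 0,"ty": 0,"tz": -20,"rx": 0,"ry": 0,"rz": 0},{"tx": 0,"ty": 0,"tz": -12,"rx": 0,"ry": 0,"rz": 0},{"tx": 0,"ty": 0,"tz": -7,"rx": 0,"ry": 0,"rz": 0},{"tx": 0,"ty": 0,"tz": -3,"rx": 0,"ry": 0,"rz": 0}]'

```text
time: 18.35
tool_pos: [547.2, 30.6, 17.8]
tcp_rot: [3.141, -0.0, -3.116]
contact_force: [0.3, 0.0, 0.7]
grip_width: 55.1
finger_force: 0.0
```

>>> carry_out --plan '[{"tx": 0,"ty": 0,"tz": 0,"rx": 0,"ry": 0,"rz": 0},{"tx": 0,"ty": 0,"tz": 0,"rx": 0,"ry": 0,"rz": 0},{"tx": 0,"ty": 0,"tz": 0,"rx": 0,"ry": 0,"rz": 0}]'

```text
time: 18.65
tool_pos: [547.7, 30.0, 18.8]
tcp_rot: [-3.142, 0.001, -3.116]
contact_force: [-0.4, -0.4, 0.1]
grip_width: 55.3
finger_force: 0.0
```

>>> carry_out --plan '[{"tx": 0,"ty": 0,"tz": 0,"rx": 0,"ry": 0,"rz": 0},{"tx": 0,"ty": 0,"tz": 0,"rx": 0,"ry": 0,"rz": 0},{"tx": 0,"ty": 0,"tz": 0,"rx": 0,"ry": 0,"rz": 0},{"tx": 0,"ty": 0,"tz": 0,"rx": 0,"ry": 0,"rz": 0},{"tx": 0,"ty": 0,"tz": 0,"rx": 0,"ry": 0,"rz": 0},{"tx": 0,"ty": 0,"tz": 0,"rx": 0,"ry": 0,"rz": 0},{"tx": 0,"ty": 0,"tz": 0,"rx": 0,"ry": 0,"rz": 0},{"tx": 0,"ty": 0,"tz": 0,"rx": 0,"ry": 0,"rz": 0}]' --gripper 0.95

```text
time: 19.45
tool_pos: [547.2, 30.0, 18.0]
tcp_rot: [3.142, -0.0, -3.116]
contact_force: [0.2, -1.3, 0.2]
grip_width: 17.4
finger_force: 30.0
```

>>> carry_out --plan '[{"tx": 0,"ty": 0,"tz": 5,"rx": 0,"ry": 0,"rz": 0},{"tx": 0,"ty": 0,"tz": 15,"rx": 0,"ry": 0,"rz": 0},{"tx": 0,"ty": 0,"tz": 25,"rx": 0,"ry": 0,"rz": 0},{"tx": 0,"ty": -10,"tz": 25,"rx": 0,"ry": 0,"rz": 0},{"tx": -2,"ty": -25,"tz": 12,"rx": 0,"ry": 0,"rz": 0},{"tx": -4,"ty": -35,"tz": 0,"rx": 0,"ry": 0,"rz": 0},{"tx": -4,"ty": -40,"tz": 0,"rx": 0,"ry": 0,"rz": 0},{"tx": -4,"ty": -40,"tz": 0,"rx": 0,"ry": 0,"rz": 0},{"tx": -3,"ty": -30,"tz": 0,"rx": 0,"ry": 0,"rz": 0},{"tx": -3,"ty": -20,"tz": 0,"rx": 0,"ry": 0,"rz": 0}]'

```text
time: 20.45
tool_pos: [526.9, -172.3, 100.4]
tcp_rot: [-3.141, 0.0, -3.118]
contact_force: [0.1, 0.2, -1.2]
grip_width: 17.6
finger_force: 30.0
```

```bash
python3 - <<'E'
from h import *
im=bot.capture("top").astype(np.uint8); s=bot.capture("scene")
a=cv2.resize(im[180:250,358:430],None,fx=7,fy=7,interpolation=cv2.INTER_CUBIC)
b=cv2.resize(s[105:155,145:225],None,fx=7,fy=7,interpolation=cv2.INTER_CUBIC)
h=max(a.shape[0],b.shape[0]); f=lambda i:np.vstack([i,np.zeros((h-i.shape[0],i.shape[1],3),np.uint8)])
o=np.hstack([f(a),f(b)]); o=cv2.resize(o,None,fx=.7,fy=.7); cv2.imwrite("pics/st.png",o[:,:,::-1]); print(o.shape, bot.get_obs()["tool_pos"])
g=cv2.cvtColor(im,cv2.COLOR_RGB2GRAY)
print(g[200:232,380:414])
# rings on blue tray
hsv=cv2.cvtColor(im,cv2.COLOR_RGB2HSV)
cv2.imwrite("pics/top2.png",im[:,:,::-1])
E
```

```text
(343, 745, 3) [ 526.86824149 -172.52178945  100.28387477]
[[144 146 146 ... 130 133 131]
 [145 145 145 ... 133 134 132]
 [141 146 144 ... 134 134 134]
 ...
 [105 104 106 ... 126 126 126]
 [104 101 102 ... 124 125 128]
 [ 95 100 100 ... 124 123 125]]
```

View pics/st.png

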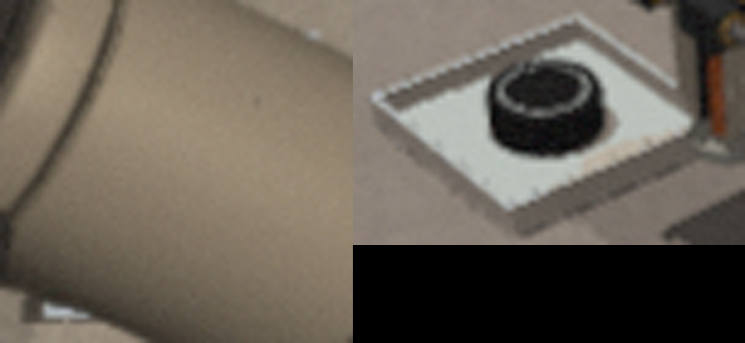

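View pics/top2.png

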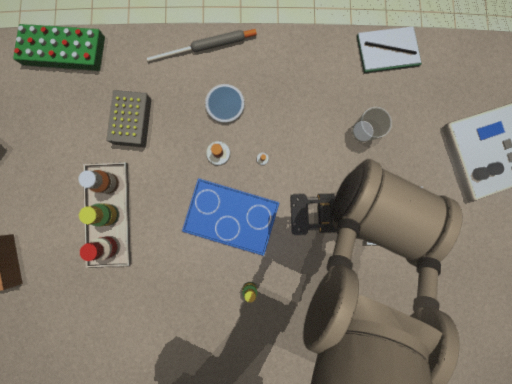

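The three bottles stand in the steel tray with caps at (88,180), (88,215) and (89,252), and the empty rings are clear. The arm hides the stage in the top view, but its white ring shows in the scene crop at about (545,86). I'll fit the ring in the first top image.

```bash
python3 - <<'E'
from h import *
for n,f,(cx,cy),z in(("top","pics/top0.png",(396,215),30),("scene","pics/scene0.png",(184,124),30)):
    g=cv2.cvtColor(cv2.imread(f),cv2.COLOR_BGR2GRAY).astype(float)
    uu,vv=np.meshgrid(np.arange(cx-22,cx+23),np.arange(cy-22,cy+23)); uv=np.c_[uu.ravel(),vv.ravel()]; P=ray(n,uv,z); I=g[uv[:,1],uv[:,0]]
    # iterate: weighted centroid of bright ridge by ring points at radius 24.5+-4 around current centre
    c=np.array([517,-347.])
    for _ in range(15):
        pts=[]
        d=P-c; r=np.hypot(*d.T); a=np.arctan2(d[:,1],d[:,0])
        for k in range(16):
            m=(abs((a-k*np.pi/8+np.pi)%(2*np.pi)-np.pi)<.25)&(r>19)&(r<28.5)
            w=np.clip(I[m]-45,0,60); 
            if w.sum()>20: pts.append((P[m]*w[:,None]).sum(0)/w.sum())
        pts=np.array(pts); A=np.c_[2*pts,np.ones(len(pts))]; s=np.linalg.lstsq(A,(pts**2).sum(1),rcond=None)[0]; c=s[:2]
    print(n,c,np.sqrt(s[2]+c@c),len(pts))
im=cv2.imread("pics/top2.png"); hsv=cv2.cvtColor(im,cv2.COLOR_BGR2HSV)
g=(255-hsv[:,:,1]).astype(float)
for cx,cy,e in((492.3,47.4,0),(555.1,93.7,0),(517.2,-26.5,0)):
    u,v=np.meshgrid(np.arange(175,290),np.arange(170,265)); uv=np.c_[u.ravel(),v.ravel()]; P=ray("top",uv,6); r=np.hypot(*(P-[cx,cy]).T); m=(r<35)&(hsv[uv[:,1],uv[:,0],1]<150)
    p=P[m]; A=np.c_[2*p,np.ones(len(p))]; s=np.linalg.lstsq(A,(p**2).sum(1),rcond=None)[0]; print(m.sum(),s[:2],np.sqrt(s[2]+s[:2]@s[:2]))
E
```

```text
top [ 517.16526951 -351.38236184] 23.32767431313641 16
scene [ 517.38024065 -352.37290643] 23.552951018677057 16
263 [492.27841334  47.36891255] 27.87984752501848
282 [555.05290865  94.15574726] 28.05854641165225
271 [517.3449653  -26.91285174] 28.039781357556596
```

>>> carry_out --plan '[{"tx": -1,"ty": -15,"tz": 0,"rx": 0,"ry": 0,"rz": 0},{"tx": -2,"ty": -30,"tz": 0,"rx": 0,"ry": 0,"rz": 0},{"tx": -2,"ty": -40,"tz": 0,"rx": 0,"ry": 0,"rz": 0},{"tx": -2,"ty": -40,"tz": 0,"rx": 0,"ry": 0,"rz": 0},{"tx": -2,"ty": -30,"tz": 0,"rx": 0,"ry": 0,"rz": 0},{"tx": -1,"ty": -16.8,"tz": 0,"rx": 0,"ry": 0,"rz": 0},{"tx": 0,"ty": -10,"tz": -8,"rx": 0,"ry": 0,"rz": 0},{"tx": 0,"ty": 0,"tz": -15,"rx": 0,"ry": 0,"rz": 0},{"tx": 0,"ty": 0,"tz": -15,"rx": 0,"ry": 0,"rz": 0},{"tx": 0,"ty": 0,"tz": -10,"rx": 0,"ry": 0,"rz": 0},{"tx": 0,"ty": 0,"tz": -4,"rx": 0,"ry": 0,"rz": 0},{"tx": 0,"ty": 0,"tz": 0,"rx": 0,"ry": 0,"rz": 0}]'

```text
time: 21.75
tool_pos: [517.3, -350.9, 47.4]
tcp_rot: [3.141, -0.001, -3.115]
contact_force: [0.2, -0.0, -0.5]
grip_width: 17.5
finger_force: 30.0
```

>>> carry_out --plan '[{"tx": 0,"ty": 0,"tz": 0,"rx": 0,"ry": 0,"rz": 0},{"tx": 0,"ty": 0,"tz": 0,"rx": 0,"ry": 0,"rz": 0},{"tx": 0,"ty": 0,"tz": -3,"rx": 0,"ry": 0,"rz": 0},{"tx": 0,"ty": 0,"tz": -1.5,"rx": 0,"ry": 0,"rz": 0},{"tx": 0,"ty": 0,"tz": -0.5,"rx": 0,"ry": 0,"rz": 0},{"tx": 0,"ty": 0,"tz": 0,"rx": 0,"ry": 0,"rz": 0},{"tx": 0,"ty": 0,"tz": 0,"rx": 0,"ry": 0,"rz": 0}]'

```text
time: 22.45
tool_pos: [517.2, -351.8, 43.1]
tcp_rot: [3.142, 0.0, -3.116]
contact_force: [1.0, -0.1, -0.0]
grip_width: 17.5
finger_force: 30.0
```

>>> carry_out --plan '[{"tx": 0,"ty": 0,"tz": -0.5,"rx": 0,"ry": 0,"rz": 0},{"tx": 0,"ty": 0,"tz": -0.4,"rx": 0,"ry": 0,"rz": 0},{"tx": 0,"ty": 0,"tz": 0,"rx": 0,"ry": 0,"rz": 0},{"tx": 0,"ty": 0,"tz": 0,"rx": 0,"ry": 0,"rz": 0}]'

```text
time: 22.85
tool_pos: [517.2, -351.8, 42.1]
tcp_rot: [3.141, -0.0, -3.116]
contact_force: [-0.4, 0.1, -0.3]
grip_width: 17.5
finger_force: 30.0
```

```bash
python3 - <<'E'
from h import *
s=bot.capture("scene"); cv2.imwrite("pics/pl.png",cv2.resize(s[80:160,130:240],None,fx=7,fy=7,interpolation=cv2.INTER_CUBIC)[:,:,::-1])
E
```

```text
(no output)
```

View pics/pl.png

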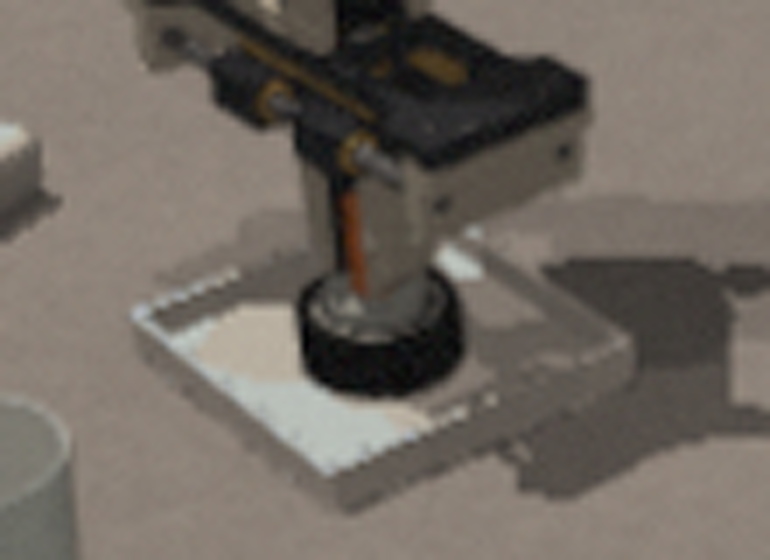

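The holder's disc sits centred inside the stage's white ring at about (385,300). I'll feel for contact before releasing.

>>> carry_out --plan '[{"tx": 0,"ty": 0,"tz": -0.4,"rx": 0,"ry": 0,"rz": 0},{"tx": 0,"ty": 0,"tz": 0,"rx": 0,"ry": 0,"rz": 0},{"tx": 0,"ty": 0,"tz": 0,"rx": 0,"ry": 0,"rz": 0}]'

```text
time: 23.2
tool_pos: [517.3, -351.8, 42.0]
tcp_rot: [-3.142, 0.0, -3.116]
contact_force: [-1.4, 1.0, 3.2]
grip_width: 17.3
finger_force: 30.0
```

>>> carry_out --plan '[{"tx": 0,"ty": 0,"tz": 0,"rx": 0,"ry": 0,"rz": 0},{"tx": 0,"ty": 0,"tz": 0,"rx": 0,"ry": 0,"rz": 0},{"tx": 0,"ty": 0,"tz": 0,"rx": 0,"ry": 0,"rz": 0},{"tx": 0,"ty": 0,"tz": 0,"rx": 0,"ry": 0,"rz": 0},{"tx": 0,"ty": 0,"tz": 8,"rx": 0,"ry": 0,"rz": 0},{"tx": 0,"ty": 0,"tz": 20,"rx": 0,"ry": 0,"rz": 0},{"tx": 0,"ty": 0,"tz": 35,"rx": 0,"ry": 0,"rz": 0},{"tx": 0,"ty": 0,"tz": 35,"rx": 0,"ry": 0,"rz": 0},{"tx": -1,"ty": 14.8,"tz": 11,"rx": 0,"ry": 0,"rz": 0},{"tx": -3,"ty": 30,"tz": 0,"rx": 0,"ry": 0,"rz": 0},{"tx": -4,"ty": 40,"tz": 0,"rx": 0,"ry": 0,"rz": 0},{"tx": -4,"ty": 40,"tz": 0,"rx": 0,"ry": 0,"rz": 0}]' --gripper 0.4

```text
time: 24.4
tool_pos: [504.4, -225.2, 150.5]
tcp_rot: [3.141, -0.0, -3.117]
contact_force: [0.5, 0.7, 0.1]
grip_width: 55.1
finger_force: 0.0
```

>>> carry_out --plan '[{"tx": -4,"ty": 40,"tz": 0,"rx": 0,"ry": 0,"rz": 0},{"tx": -4,"ty": 40,"tz": 0,"rx": 0,"ry": 0,"rz": 0},{"tx": -4,"ty": 40,"tz": 0,"rx": 0,"ry": 0,"rz": 0},{"tx": -4,"ty": 40,"tz": 0,"rx": 0,"ry": 0,"rz": 0},{"tx": -4,"ty": 40,"tz": 0,"rx": 0,"ry": 0,"rz": 0},{"tx": -4,"ty": 40,"tz": 0,"rx": 0,"ry": 0,"rz": 0},{"tx": -4,"ty": 40,"tz": 0,"rx": 0,"ry": 0,"rz": 0},{"tx": -4,"ty": 40,"tz": 0,"rx": 0,"ry": 0,"rz": 0},{"tx": -4,"ty": 40,"tz": 0,"rx": 0,"ry": 0,"rz": 0},{"tx": -4,"ty": 40,"tz": 0,"rx": 0,"ry": 0,"rz": 0},{"tx": -4,"ty": 40,"tz": 0,"rx": 0,"ry": 0,"rz": 0},{"tx": -4,"ty": 40,"tz": 0,"rx": 0,"ry": 0,"rz": 0}]'

```text
time: 25.6
tool_pos: [455.9, 254.8, 150.6]
tcp_rot: [-3.142, -0.0, -3.116]
contact_force: [0.5, -0.7, -0.0]
grip_width: 54.8
finger_force: 0.0
```

```bash
python3 - <<'E'
from h import *
s=bot.capture("scene"); cv2.imwrite("pics/pl2.png",cv2.resize(s[80:160,130:240],None,fx=5,fy=5,interpolation=cv2.INTER_CUBIC)[:,:,::-1])
im=bot.capture("top"); hsv=cv2.cvtColor(im,cv2.COLOR_RGB2HSV)
c=blob(hsv,[3,120,90],[20,255,255],(370,190,420,240)); p=ray("top",c.reshape(-1,2),75); print(cv2.minEnclosingCircle(p.astype(np.float32)),bot.get_obs()["tool_pos"])
E
```

```text
((517.6239624023438, -350.7035827636719), 8.94350528717041) [455.56735084 257.20060278 150.55349785]
```

View pics/pl2.png

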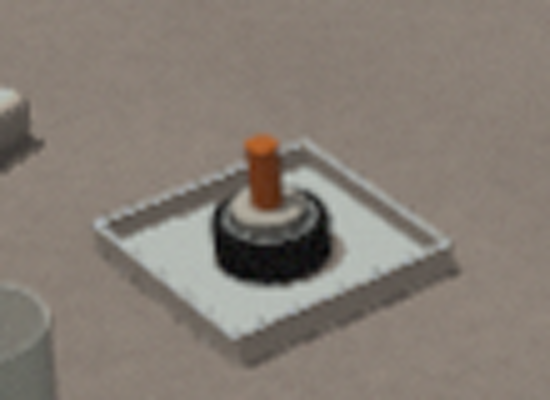

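The holder stands upright on the stage, inside the white ring at about (270,205) in the crop. Next are the bottles, starting with white.

>>> carry_out --plan '[{"tx": -3,"ty": 35,"tz": 0,"rx": 0,"ry": 0,"rz": 0},{"tx": -2.3,"ty": 22,"tz": 0,"rx": 0,"ry": 0,"rz": 0},{"tx": 0,"ty": 13,"tz": 0,"rx": 0,"ry": 0,"rz": 0},{"tx": 0,"ty": 0,"tz": 0,"rx": 0,"ry": 0,"rz": 0},{"tx": 0,"ty": 0,"tz": -15,"rx": 0,"ry": 0,"rz": 0},{"tx": 0,"ty": 0,"tz": -20,"rx": 0,"ry": 0,"rz": 0},{"tx": 0,"ty": 0,"tz": -15,"rx": 0,"ry": 0,"rz": 0},{"tx": 0,"ty": 0,"tz": -10,"rx": 0,"ry": 0,"rz": 0},{"tx": 0,"ty": 0,"tz": -5.3,"rx": 0,"ry": 0,"rz": 0},{"tx": 0,"ty": 0,"tz": 0,"rx": 0,"ry": 0,"rz": 0},{"tx": 0,"ty": 0,"tz": 0,"rx": 0,"ry": 0,"rz": 0}]'

```text
time: 26.8
tool_pos: [452.4, 323.0, 86.0]
tcp_rot: [3.141, 0.001, -3.117]
contact_force: [-0.3, -0.1, 0.3]
grip_width: 54.8
finger_force: 0.0
```

>>> carry_out --plan '[{"tx": 0,"ty": 0,"tz": 0,"rx": 0,"ry": 0,"rz": 0},{"tx": 0,"ty": 0,"tz": 0,"rx": 0,"ry": 0,"rz": 0},{"tx": 0,"ty": 0,"tz": 0,"rx": 0,"ry": 0,"rz": 0},{"tx": 0,"ty": 0,"tz": 0,"rx": 0,"ry": 0,"rz": 0},{"tx": 0,"ty": 0,"tz": 0,"rx": 0,"ry": 0,"rz": 0},{"tx": 0,"ty": 0,"tz": 0,"rx": 0,"ry": 0,"rz": 0}]' --gripper 0.9

```text
time: 27.4
tool_pos: [452.1, 323.2, 85.8]
tcp_rot: [3.141, 0.001, -3.116]
contact_force: [-0.3, -0.1, 3.0]
grip_width: 35.5
finger_force: 30.0
```

>>> carry_out --plan '[{"tx": 0,"ty": 0,"tz": 5,"rx": 0,"ry": 0,"rz": 0},{"tx": 0,"ty": 0,"tz": 15,"rx": 0,"ry": 0,"rz": 0},{"tx": 0,"ty": 0,"tz": 25,"rx": 0,"ry": 0,"rz": 0},{"tx": 0,"ty": -10,"tz": 25,"rx": 0,"ry": 0,"rz": 0},{"tx": 0,"ty": -25,"tz": 0,"rx": 0,"ry": 0,"rz": 0},{"tx": 0,"ty": -38,"tz": 0,"rx": 0,"ry": 0,"rz": 0},{"tx": 5.3,"ty": -44,"tz": 0,"rx": 0,"ry": 0,"rz": 0},{"tx": 10,"ty": -44,"tz": 0,"rx": 0,"ry": 0,"rz": 0},{"tx": 12,"ty": -44,"tz": 0,"rx": 0,"ry": 0,"rz": 0},{"tx": 12,"ty": -44,"tz": 0,"rx": 0,"ry": 0,"rz": 0},{"tx": 12,"ty": -42,"tz": 0,"rx": 0,"ry": 0,"rz": 0},{"tx": 8,"ty": -30,"tz": 0,"rx": 0,"ry": 0,"rz": 0}]'

```text
time: 28.6
tool_pos: [511.5, -0.6, 155.4]
tcp_rot: [-3.141, -0.0, -3.118]
contact_force: [0.4, 0.4, -1.6]
grip_width: 35.3
finger_force: 30.0
```

>>> carry_out --plan '[{"tx": 4,"ty": -18,"tz": 0,"rx": 0,"ry": 0,"rz": 0},{"tx": 2,"ty": -10.7,"tz": 0,"rx": 0,"ry": 0,"rz": 0},{"tx": 0,"ty": 0,"tz": -15,"rx": 0,"ry": 0,"rz": 0},{"tx": 0,"ty": 0,"tz": -25,"rx": 0,"ry": 0,"rz": 0},{"tx": 0,"ty": 0,"tz": -15,"rx": 0,"ry": 0,"rz": 0},{"tx": 0,"ty": 0,"tz": -8,"rx": 0,"ry": 0,"rz": 0},{"tx": 0,"ty": 0,"tz": -4,"rx": 0,"ry": 0,"rz": 0},{"tx": 0,"ty": 0,"tz": -2,"rx": 0,"ry": 0,"rz": 0},{"tx": 0,"ty": 0,"tz": -1,"rx": 0,"ry": 0,"rz": 0},{"tx": 0,"ty": 0,"tz": -0.4,"rx": 0,"ry": 0,"rz": 0},{"tx": 0,"ty": 0,"tz": 0,"rx": 0,"ry": 0,"rz": 0},{"tx": 0,"ty": 0,"tz": 0,"rx": 0,"ry": 0,"rz": 0}]'

```text
time: 29.8
tool_pos: [517.7, -26.7, 85.8]
tcp_rot: [-3.142, 0.001, -3.116]
contact_force: [0.2, 0.0, 3.4]
grip_width: 35.4
finger_force: 30.0
```

>>> carry_out --plan '[{"tx": 0,"ty": 0,"tz": 0,"rx": 0,"ry": 0,"rz": 0},{"tx": 0,"ty": 0,"tz": 0,"rx": 0,"ry": 0,"rz": 0},{"tx": 0,"ty": 0,"tz": 0,"rx": 0,"ry": 0,"rz": 0},{"tx": 0,"ty": 0,"tz": 10,"rx": 0,"ry": 0,"rz": 0},{"tx": 0,"ty": 0,"tz": 25,"rx": 0,"ry": 0,"rz": 0},{"tx": 0,"ty": 0,"tz": 30,"rx": 0,"ry": 0,"rz": 0}]' --gripper 0.4

```text
time: 30.4
tool_pos: [516.5, -26.6, 150.5]
tcp_rot: [3.141, -0.002, -3.116]
contact_force: [0.2, -0.5, -0.6]
grip_width: 54.9
finger_force: 0.0
```

>>> carry_out --plan '[{"tx": 0.7,"ty": 18,"tz": 0,"rx": 0,"ry": 0,"rz": 0},{"tx": 1,"ty": 36,"tz": 0,"rx": 0,"ry": 0,"rz": 0},{"tx": 1,"ty": 42,"tz": 0,"rx": 0,"ry": 0,"rz": 0},{"tx": 1,"ty": 42,"tz": 0,"rx": 0,"ry": 0,"rz": 0},{"tx": 1,"ty": 42,"tz": 0,"rx": 0,"ry": 0,"rz": 0},{"tx": 1,"ty": 42,"tz": 0,"rx": 0,"ry": 0,"rz": 0},{"tx": 1,"ty": 42,"tz": 0,"rx": 0,"ry": 0,"rz": 0},{"tx": 1,"ty": 40,"tz": 0,"rx": 0,"ry": 0,"rz": 0},{"tx": 1,"ty": 28,"tz": 0,"rx": 0,"ry": 0,"rz": 0},{"tx": 1,"ty": 14.1,"tz": 0,"rx": 0,"ry": 0,"rz": 0},{"tx": 0,"ty": 6,"tz": 0,"rx": 0,"ry": 0,"rz": 0},{"tx": 0,"ty": 0,"tz": -10,"rx": 0,"ry": 0,"rz": 0}]'

```text
time: 31.6
tool_pos: [527.7, 325.5, 141.1]
tcp_rot: [3.141, 0.003, -3.116]
contact_force: [-0.2, -0.1, -0.7]
grip_width: 54.9
finger_force: 0.0
```

>>> carry_out --plan '[{"tx": 0,"ty": 0,"tz": -15,"rx": 0,"ry": 0,"rz": 0},{"tx": 0,"ty": 0,"tz": -15,"rx": 0,"ry": 0,"rz": 0},{"tx": 0,"ty": 0,"tz": -14,"rx": 0,"ry": 0,"rz": 0},{"tx": 0,"ty": 0,"tz": -7,"rx": 0,"ry": 0,"rz": 0},{"tx": 0,"ty": 0,"tz": -3.6,"rx": 0,"ry": 0,"rz": 0},{"tx": 0,"ty": 0,"tz": 0,"rx": 0,"ry": 0,"rz": 0},{"tx": 0,"ty": 0,"tz": 0,"rx": 0,"ry": 0,"rz": 0}]'

```text
time: 32.3
tool_pos: [527.3, 325.5, 86.0]
tcp_rot: [3.141, 0.001, -3.116]
contact_force: [0.0, 0.3, 0.2]
grip_width: 55.3
finger_force: 0.0
```

>>> carry_out --plan '[{"tx": 0,"ty": 0,"tz": 0,"rx": 0,"ry": 0,"rz": 0},{"tx": 0,"ty": 0,"tz": 0,"rx": 0,"ry": 0,"rz": 0},{"tx": 0,"ty": 0,"tz": 0,"rx": 0,"ry": 0,"rz": 0},{"tx": 0,"ty": 0,"tz": 0,"rx": 0,"ry": 0,"rz": 0},{"tx": 0,"ty": 0,"tz": 0,"rx": 0,"ry": 0,"rz": 0},{"tx": 0,"ty": 0,"tz": 0,"rx": 0,"ry": 0,"rz": 0}]' --gripper 0.9

```text
time: 32.9
tool_pos: [527.1, 325.5, 85.7]
tcp_rot: [3.141, 0.001, -3.116]
contact_force: [0.5, -0.9, 2.5]
grip_width: 35.2
finger_force: 30.0
```

>>> carry_out --plan '[{"tx": 0,"ty": 0,"tz": 5,"rx": 0,"ry": 0,"rz": 0},{"tx": 0,"ty": 0,"tz": 15,"rx": 0,"ry": 0,"rz": 0},{"tx": 0,"ty": 0,"tz": 20,"rx": 0,"ry": 0,"rz": 0},{"tx": -1.5,"ty": -12,"tz": 20,"rx": 0,"ry": 0,"rz": 0},{"tx": -3,"ty": -26,"tz": 0,"rx": 0,"ry": 0,"rz": 0},{"tx": -5,"ty": -38,"tz": 0,"rx": 0,"ry": 0,"rz": 0},{"tx": -5,"ty": -44,"tz": 0,"rx": 0,"ry": 0,"rz": 0},{"tx": -6,"ty": -44,"tz": 0,"rx": 0,"ry": 0,"rz": 0},{"tx": -5,"ty": -44,"tz": 0,"rx": 0,"ry": 0,"rz": 0},{"tx": -4.5,"ty": -36,"tz": 0,"rx": 0,"ry": 0,"rz": 0},{"tx": -3,"ty": -22,"tz": 0,"rx": 0,"ry": 0,"rz": 0},{"tx": -1.6,"ty": -12.1,"tz": 0,"rx": 0,"ry": 0,"rz": 0}]'

```text
time: 34.1
tool_pos: [491.8, 45.6, 145.4]
tcp_rot: [-3.142, -0.001, -3.118]
contact_force: [0.2, 0.5, -3.3]
grip_width: 35.2
finger_force: 30.0
```

>>> carry_out --plan '[{"tx": 0,"ty": 0,"tz": -10,"rx": 0,"ry": 0,"rz": 0},{"tx": 0,"ty": 0,"tz": -20,"rx": 0,"ry": 0,"rz": 0},{"tx": 0,"ty": 0,"tz": -15,"rx": 0,"ry": 0,"rz": 0},{"tx": 0,"ty": 0,"tz": -8,"rx": 0,"ry": 0,"rz": 0},{"tx": 0,"ty": 0,"tz": -4,"rx": 0,"ry": 0,"rz": 0},{"tx": 0,"ty": 0,"tz": -2,"rx": 0,"ry": 0,"rz": 0},{"tx": 0,"ty": 0,"tz": -1,"rx": 0,"ry": 0,"rz": 0},{"tx": 0,"ty": 0,"tz": -0.4,"rx": 0,"ry": 0,"rz": 0},{"tx": 0,"ty": 0,"tz": 0,"rx": 0,"ry": 0,"rz": 0},{"tx": 0,"ty": 0,"tz": 0,"rx": 0,"ry": 0,"rz": 0}]'

```text
time: 35.1
tool_pos: [492.7, 47.5, 85.7]
tcp_rot: [3.141, 0.001, -3.117]
contact_force: [-1.7, 2.1, 3.2]
grip_width: 35.6
finger_force: 30.0
```

>>> carry_out --plan '[{"tx": 0,"ty": 0,"tz": 0,"rx": 0,"ry": 0,"rz": 0},{"tx": 0,"ty": 0,"tz": 0,"rx": 0,"ry": 0,"rz": 0},{"tx": 0,"ty": 0,"tz": 0,"rx": 0,"ry": 0,"rz": 0},{"tx": 0,"ty": 0,"tz": 10,"rx": 0,"ry": 0,"rz": 0},{"tx": 0,"ty": 0,"tz": 25,"rx": 0,"ry": 0,"rz": 0},{"tx": 0,"ty": 0,"tz": 30,"rx": 0,"ry": 0,"rz": 0}]' --gripper 0.4

```text
time: 35.7
tool_pos: [491.7, 47.3, 150.6]
tcp_rot: [3.141, -0.002, -3.116]
contact_force: [0.5, -0.1, 0.5]
grip_width: 55.2
finger_force: 0.0
```

>>> carry_out --plan '[{"tx": 7,"ty": 18,"tz": 0,"rx": 0,"ry": 0,"rz": 0},{"tx": 14,"ty": 35,"tz": 0,"rx": 0,"ry": 0,"rz": 0},{"tx": 15.5,"ty": 40,"tz": 0,"rx": 0,"ry": 0,"rz": 0},{"tx": 15.5,"ty": 40,"tz": 0,"rx": 0,"ry": 0,"rz": 0},{"tx": 15.5,"ty": 40,"tz": 0,"rx": 0,"ry": 0,"rz": 0},{"tx": 15.5,"ty": 40,"tz": 0,"rx": 0,"ry": 0,"rz": 0},{"tx": 14,"ty": 35,"tz": 0,"rx": 0,"ry": 0,"rz": 0},{"tx": 8.5,"ty": 22,"tz": 0,"rx": 0,"ry": 0,"rz": 0},{"tx": 4.1,"ty": 10.3,"tz": 0,"rx": 0,"ry": 0,"rz": 0},{"tx": 0,"ty": 0,"tz": -10,"rx": 0,"ry": 0,"rz": 0},{"tx": 0,"ty": 0,"tz": -15,"rx": 0,"ry": 0,"rz": 0},{"tx": 0,"ty": 0,"tz": -15,"rx": 0,"ry": 0,"rz": 0}]'

```text
time: 36.9
tool_pos: [601.6, 326.7, 109.4]
tcp_rot: [-3.141, -0.0, -3.117]
contact_force: [0.4, -0.3, -0.5]
grip_width: 55.0
finger_force: 0.0
```

>>> carry_out --plan '[{"tx": 0,"ty": 0,"tz": -14,"rx": 0,"ry": 0,"rz": 0},{"tx": 0,"ty": 0,"tz": -7,"rx": 0,"ry": 0,"rz": 0},{"tx": 0,"ty": 0,"tz": -3.6,"rx": 0,"ry": 0,"rz": 0},{"tx": 0,"ty": 0,"tz": 0,"rx": 0,"ry": 0,"rz": 0},{"tx": 0,"ty": 0,"tz": 0,"rx": 0,"ry": 0,"rz": 0}]'

```text
time: 37.4
tool_pos: [602.3, 327.7, 86.1]
tcp_rot: [3.141, 0.001, -3.116]
contact_force: [0.8, -0.5, 0.3]
grip_width: 55.1
finger_force: 0.0
```

>>> carry_out --plan '[{"tx": 0,"ty": 0,"tz": 0,"rx": 0,"ry": 0,"rz": 0},{"tx": 0,"ty": 0,"tz": 0,"rx": 0,"ry": 0,"rz": 0},{"tx": 0,"ty": 0,"tz": 0,"rx": 0,"ry": 0,"rz": 0},{"tx": 0,"ty": 0,"tz": 0,"rx": 0,"ry": 0,"rz": 0},{"tx": 0,"ty": 0,"tz": 0,"rx": 0,"ry": 0,"rz": 0},{"tx": 0,"ty": 0,"tz": 0,"rx": 0,"ry": 0,"rz": 0}]' --gripper 0.9

```text
time: 38.0
tool_pos: [602.1, 327.7, 85.8]
tcp_rot: [3.141, 0.001, -3.116]
contact_force: [-0.9, 0.3, 2.3]
grip_width: 35.4
finger_force: 30.0
```

>>> carry_out --plan '[{"tx": 0,"ty": 0,"tz": 5,"rx": 0,"ry": 0,"rz": 0},{"tx": 0,"ty": 0,"tz": 15,"rx": 0,"ry": 0,"rz": 0},{"tx": 0,"ty": 0,"tz": 20,"rx": 0,"ry": 0,"rz": 0},{"tx": -2,"ty": -10,"tz": 20,"rx": 0,"ry": 0,"rz": 0},{"tx": -4,"ty": -20,"tz": 0,"rx": 0,"ry": 0,"rz": 0},{"tx": -6,"ty": -30,"tz": 0,"rx": 0,"ry": 0,"rz": 0},{"tx": -7,"ty": -36,"tz": 0,"rx": 0,"ry": 0,"rz": 0},{"tx": -7,"ty": -38,"tz": 0,"rx": 0,"ry": 0,"rz": 0},{"tx": -7,"ty": -38,"tz": 0,"rx": 0,"ry": 0,"rz": 0},{"tx": -6,"ty": -31,"tz": 0,"rx": 0,"ry": 0,"rz": 0},{"tx": -5,"ty": -20,"tz": 0,"rx": 0,"ry": 0,"rz": 0},{"tx": -2.3,"ty": -10.5,"tz": 0,"rx": 0,"ry": 0,"rz": 0}]'

```text
time: 39.2
tool_pos: [555.3, 91.9, 146.8]
tcp_rot: [-3.141, 0.001, -3.118]
contact_force: [0.3, 1.1, -2.0]
grip_width: 35.5
finger_force: 30.0
```

>>> carry_out --plan '[{"tx": 0,"ty": 0,"tz": -10,"rx": 0,"ry": 0,"rz": 0},{"tx": 0,"ty": 0,"tz": -20,"rx": 0,"ry": 0,"rz": 0},{"tx": 0,"ty": 0,"tz": -15,"rx": 0,"ry": 0,"rz": 0},{"tx": 0,"ty": 0,"tz": -8,"rx": 0,"ry": 0,"rz": 0},{"tx": 0,"ty": 0,"tz": -4,"rx": 0,"ry": 0,"rz": 0},{"tx": 0,"ty": 0,"tz": -2,"rx": 0,"ry": 0,"rz": 0},{"tx": 0,"ty": 0,"tz": -1,"rx": 0,"ry": 0,"rz": 0},{"tx": 0,"ty": 0,"tz": -0.4,"rx": 0,"ry": 0,"rz": 0},{"tx": 0,"ty": 0,"tz": 0,"rx": 0,"ry": 0,"rz": 0},{"tx": 0,"ty": 0,"tz": 0,"rx": 0,"ry": 0,"rz": 0}]'

```text
time: 40.2
tool_pos: [556.1, 94.3, 85.7]
tcp_rot: [3.141, 0.001, -3.117]
contact_force: [0.1, 0.0, 1.5]
grip_width: 35.6
finger_force: 30.0
```

>>> carry_out --plan '[{"tx": 0,"ty": 0,"tz": -0.3,"rx": 0,"ry": 0,"rz": 0},{"tx": 0,"ty": 0,"tz": 0,"rx": 0,"ry": 0,"rz": 0}]'

```text
time: 40.4
tool_pos: [556.1, 94.2, 85.7]
tcp_rot: [3.141, 0.002, -3.116]
contact_force: [-1.0, 1.4, 3.9]
grip_width: 35.6
finger_force: 30.0
```

>>> carry_out --plan '[{"tx": 0,"ty": 0,"tz": 0,"rx": 0,"ry": 0,"rz": 0},{"tx": 0,"ty": 0,"tz": 0,"rx": 0,"ry": 0,"rz": 0},{"tx": 0,"ty": 0,"tz": 0,"rx": 0,"ry": 0,"rz": 0},{"tx": 0,"ty": 0,"tz": 10,"rx": 0,"ry": 0,"rz": 0},{"tx": 0,"ty": 0,"tz": 25,"rx": 0,"ry": 0,"rz": 0},{"tx": 0,"ty": 0,"tz": 30,"rx": 0,"ry": 0,"rz": 0},{"tx": 0,"ty": 20,"tz": 30,"rx": 0,"ry": 0,"rz": 0},{"tx": 0,"ty": 40,"tz": 20,"rx": 0,"ry": 0,"rz": 0},{"tx": 0,"ty": 45,"tz": 0,"rx": 0,"ry": 0,"rz": 0},{"tx": 0,"ty": 45,"tz": 0,"rx": 0,"ry": 0,"rz": 0},{"tx": 0,"ty": 45,"tz": 0,"rx": 0,"ry": 0,"rz": 0},{"tx": 0,"ty": 20,"tz": 0,"rx": 0,"ry": 0,"rz": 0}]' --gripper 0.4

```text
time: 41.6
tool_pos: [554.9, 312.9, 200.4]
tcp_rot: [3.14, 0.001, -3.114]
contact_force: [1.1, -0.5, -0.4]
grip_width: 55.0
finger_force: 0.0
```

```bash
python3 - <<'E'
from h import *
im=bot.capture("top"); hsv=cv2.cvtColor(im,cv2.COLOR_RGB2HSV); cv2.imwrite("pics/fin.png",im[:,:,::-1])
for nm,lo,hi,box in(("amber",[0,0,150],[180,60,255],(190,188,214,212)),("green",[22,120,120],[38,255,255],(212,215,242,245)),("white",[0,150,120],[8,255,255],(247,200,275,230))):
    c=blob(hsv,lo,hi,box); p=ray("top",c.reshape(-1,2),121); print(nm,cv2.minEnclosingCircle(p.astype(np.float32)),p.mean(0))
E
```

```text
amber ((555.053955078125, 95.31864166259766), 17.507953643798828) [555.25115571  94.9453691 ]
green ((492.7669677734375, 47.83835220336914), 18.222047805786133) [492.63214429  47.90765516]
white ((517.9273681640625, -26.087512969970703), 16.811464309692383) [517.87295655 -26.08007572]
```

View pics/fin.png

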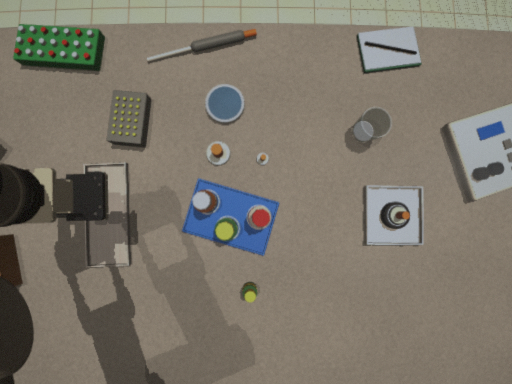

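All three bottles are upright on their own rings, within about 1 mm: amber (206,201), green (227,230) and white (260,217). The holder stands on the stage at (396,215), the steel tray is empty and the bystanders haven't moved.

>>> carry_out --plan '[{"tx": 0,"ty": 0,"tz": 0,"rx": 0,"ry": 0,"rz": 0},{"tx": 0,"ty": 0,"tz": 0,"rx": 0,"ry": 0,"rz": 0},{"tx": 0,"ty": 0,"tz": 0,"rx": 0,"ry": 0,"rz": 0}]'

```text
time: 41.95
tool_pos: [555.9, 307.8, 200.1]
tcp_rot: [-3.141, 0.0, -3.118]
contact_force: [0.2, 0.0, -0.8]
grip_width: 55.1
finger_force: 0.0
```

```bash
python3 -c "
from plant import bot
print(bot.close_job())"
```

```text
the job is handed in; nothing more can be done
None
```

The job is done and handed in at about 42 s: the holder stands upright on the centre of the black stage, all three bottles are back upright on their own rings within about 1 mm, and nothing else was disturbed; no verdict was returned.

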